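# Unhook the service plug from its barbed hanger and refit it

## Robot

A 6-joint arm with a two-finger parallel gripper is mounted at the origin on the work surface; the furniture and walls round the work are solid. World frame = base frame: x ahead of the robot, y to its left, z up, the work surface at z = 0. Lengths are in mm, angles in rad, forces in N, time in s.
With the tool pointing down it reaches from about 350 to 775 mm from the base axis. Payload 7.3 kg.
Tool frame: the origin (TCP) lies midway between the tips of the shut fingers; the grasp point (between the pads) lies 19 mm behind it; z points along the fingers, y is the line along which they close (so a half turn about z gives the same grasp; the last joint's range is limited). The gripper opens to 92 mm and grips with 3 to 60 N. Pads are 19 mm wide; open, the fingers measure 130 mm over their backs; the gripper's body (75 mm by 190 mm) begins 47 mm behind the grasp point.
Start: joints at [1.175, 0.342, 1.524, -0, 1.275, -0.146], TCP at [129.769, 508.729, 226.741] pointing down, gripper open.
Joint ranges: [-2.53, 2.53], [-0.77, 2.02], [0.04, 2.7], [-1, 4.14], [0.28, 2.66], [-3.11, 3.11]. Speed limits (rad/s): [2.57, 2.57, 3.14, 3.14, 3.14, 3.14].

## Interface

Orientations are given as [roll, pitch, yaw] about the fixed x, y, z axes, in that order (R = Rz(yaw) Ry(pitch) Rx(roll)).
In Python, from plant import readout, vision, order, models gives the robot as it stands. The module is installed in compiled form; this text tells all that it offers.
- The arm moves only by the tool step_arm, never from a script. Its argument "series" is text: rows parted by semicolons, each of 7 numbers parted by spaces: the gripper's target within -1 to 1 (shut at 1, half-way at 0, fully open at -1), then the shift along the tool's x, y, z each as a share of 80 mm, from -1 to 1, then the turn, a rotation vector about the tool's x, y, z each as a share of 2 pi rad, from -1 to 1. In form: jaw x y z ax ay az; .... A call has 1 to 20 rows; each row is the pose to reach, as a shift and turn from the pose commanded when the call began, along the tool's axes at that moment, turning the shorter way round; what a row does not reach only later rows make up. A row lasts 1/10 s, in which the tool goes at most 50 mm and 8.59 degrees, less where a joint would pass 70% of its speed; a pose out of reach is approached as far as the arm can. A call with a number of a shift or a turn outside -1 to 1 is refused whole. A call with a gripper value outside its range is refused whole. The fingers move at their own pace and stop on an object; the grip force is fixed at half the most. Time passes only in rows, so rows that repeat a pose let the fingers close. It gives the time, the measured TCP pose, the force, the opening and the grip force at its end, in the units of the state.
- readout.get_obs(): the state, without advancing time (a new reading comes with each control period).
- vision.capture(name): name is "scene" or "top" or "wrist"; returns a dict with "frame" (384x512x3 uint8, red, green, blue), "depth" (384x512 float32, mm along the optical axis (not along the pixel's ray), 0 where there is no reading), "fovy" (degrees; the focal length in pixels is half the picture's height over the tangent of half this angle, whatever the lens; pixels are square), "cx", "cy" (the principal point, pixels), "k1" (the pictures are not rectified: a ray, as slopes to the right and down, at radius r is drawn at 1 + k1 r^2 times it, then the intrinsics apply), "rvec" (rotation vector, rad) and "tvec" (3), from world to camera coordinates, as OpenCV has them; the wrist camera has in their place "mount" (4x4, takes a point from camera to tool coordinates, whose origin is the TCP and whose axes are the flange's). Camera axes: x right, y down, z forward; pixel columns grow to the right and rows downward; lengths in mm; the calibration is good to about 2 mm. A picture is of the moment at which its call begins: read the wrist's pose just before it.
- order.close_job(): hands the job in; it is judged then, once.
Trained networks look in a picture, given as the dict that the camera call returned (one of the last four; its "shot" number tells which), for a name from the list of things; names that differ only in an ending like _2 or _b are one class to them, and where a whole thing is asked for, a point or a joint stands for the part that bears it (a point fixed in the world has none). Each returns a list of dicts, best first, with "p" (0 to 1); they miss things now and then, are a little off and sometimes report something else, mostly with a low value. They report only what shows in the picture. A call takes as long as a camera call. They do not tell look-alikes from the thing itself.
- models.look_for(picture, thing): "position" ([column, row] in pixels, amid what is visible of it).
- models.pinpoint(picture, thing): "position" ([column, row] in pixels: a listed point, or the origin of a listed thing).
The state is a dict: "time": time; "joint_positions": joint angles; "dq": joint speeds; "tau": joint torques, N m; "tool_pos": TCP position; "tcp_rot": TCP orientation; "contact_force": force on the tool from outside, world axes, zero at the start; "moment": the same for the moment, N m; "grip_width": finger opening in mm; "finger_force": force on a finger pad.
Only numpy, scipy, OpenCV 4.12 (cv2) and the standard library are available. Lean on these libraries where they do the work, as an engineer would, in place of code of your own. Each camera call takes 0.05 s, during which the arm holds its last target. There are 200 camera calls.

## Task

Take the orange service plug off the barbed lockout hook without straining the hook (never more than about 12 N on it): raise it, tilt it to follow the upturned tip and ease it over the barb by feel. Then refit it upright in the grey receptacle, fully home, gently, and let go. Do not disturb the other things on the bench.

Things in the scene. Friction and masses are not known exactly. Their poses are not given: they have to be found in the camera images.
- hanger: Fixed: grey base plate 100 x 110 x 10 mm, steel post 128 mm high. Origin on the post's axis at bench level; +x is the way the hook points, z up. The hook is a flat bar 12 mm wide (y), 6 mm thick, at y = 0: a level arm, underside 112 and upper face 118 mm above the bench, from the post out to the bend, then a red tip sloping up and outward. Its rubber mount at the post yields 1 mm per 8 N, up or along x
- hook_seat (a point): point on the arm's upper face, 72 mm from the post's axis, near which (within 10 mm along x) the plug's loop hangs; axes as the hanger's
- hook_bend (a point): the bend, 110 mm from the post, mid-thickness of the bar (115 mm up); axes as the hanger's. The tip beyond is 72 mm long; on its end a red barb leans back to the post, 17 mm above its upper face (23 mm with the tip). Bent in use, the tip slopes 14 to 42 degrees above level (28 as made): no pose reports it, it must be felt or seen. It stays so below about 30 N
- plug_mid (a point): centre of the orange service plug, 35 mm above its underside; z up, x along its 50 mm side, y along its 62 mm side. 70 mm high, 0.2 to 0.4 kg. Foot 50 x 62 x 16 mm, then a tapered neck whose flat top (26 mm in x) is 38 mm above the underside, then the loop handle. It hangs level on the hook's arm, its x along the hanger's x
- plug_loop (a point): centre of the loop's opening, 51 mm above the plug's underside; axes as plug_mid. Opening 42 (y) x 25.5 (z) mm; loop 20 mm thick (x), legs and bar 6 mm. Grip from above across the legs (54 to 56 mm wide in y), the hook between the fingers. Raised, the neck's top meets the hook's underside; slid out along that underside, tilted like the tip, the bar clears the barb
- socket_floor (a point): centre of the pocket's floor in the grey receptacle (96 x 108 x 18 mm, fixed on the bench), 7 mm above the bench; z up, x along its short side. The pocket is 54 (x) x 66 (y) mm and 11 mm deep, with 3 mm chamfers at the mouth. The plug's foot fits either way round; seated, the plug's centre is 35 mm above this point
- contactor: black contactor with two copper studs, 70 x 60 x 63 mm (bystander); origin under its centre
- connector_half: small black and grey connector half, 34 x 50 x 46 mm (bystander); origin under its centre
- driver_blue: blue flat screwdriver, 254 mm long (bystander); origin under its centre
- driver_yellow: yellow screwdriver, 184 mm long (bystander); origin under its centre
- spanner_13: spanner, 187 mm long (bystander); origin under its centre
- spanner_17: large spanner, 239 mm long (bystander); origin under its centre
- tape: roll of black tape, 51 x 48 x 19 mm (bystander); origin under its centre
- fuse: fuse link with brass ends, 110 x 30 x 30 mm (bystander); origin under its centre
Mind the look-alikes: they are no part of the job. Leave any turquoise look-alike of the part that bears plug_mid alone.

How it is judged:
By the outcome, as a careful person would: the job done as asked, in the order asked, and still so for the second after the job is handed in, with the robot touching nothing.
It also fails if it takes over 64 s, if anything falls off the work surface, if the arm or the gripper's body presses on something with over 40 N, if the wrist force passes 120 N, or if a joint passes its speed limit or range.

## Working session

There is one attempt and no reset: what is moved stays moved. The work goes in short steps, Python scripts to look and compute and a tool call to move; the robot and the scene stay as the last step left them, time stands still between calls to the robot, and variables do not carry over. Pictures are saved under pics/ and viewed, at most 10 in all, crops included, and the job is handed in when it is done.

Besides the shell and the picture viewer there is one more tool, called after "Call:" by a JSON object that holds its "fn" and its "kwargs". step_arm: Moves the arm, as the interface text tells. Shift numbers are shares of 80 mm and turn numbers shares of 2 pi rad, none past 1 either way. Its arguments: {"type":"object","properties":{"series":{"type":"string"}},"required":["series"]}

```bash
mkdir -p pics; cat > h.py <<'E'
import numpy as np, cv2
from scipy.spatial.transform import Rotation as R
from plant import readout, vision, order, models
def cap(n):
    o=readout.get_obs(); p=vision.capture(n)
    f=p['frame'].shape[0]/2/np.tan(np.radians(p['fovy'])/2)
    if 'mount' in p:
        T=np.eye(4);T[:3,:3]=R.from_euler('xyz',o['tcp_rot']).as_matrix();T[:3,3]=o['tool_pos']
        M=T@np.array(p['mount'])
    else:
        W=np.eye(4);W[:3,:3]=R.from_rotvec(np.ravel(p['rvec'])).as_matrix();W[:3,3]=np.ravel(p['tvec']);M=np.linalg.inv(W)
    p['M']=M;p['K']=np.array([[f,0,p['cx']],[0,f,p['cy']],[0,0,1]]);return p
def ray(p,uv):
    x=cv2.undistortPoints(np.array([[uv]],float),p['K'],np.array([p['k1'],0,0,0,0.]))[0,0]
    d=p['M'][:3,:3]@np.array([x[0],x[1],1]);return p['M'][:3,3],d   # d scaled to unit depth
def onz(p,uv,z):
    c,d=ray(p,uv);return c+d*(z-c[2])/d[2]
def dep(p,uv):
    c,d=ray(p,uv);u,v=np.round(uv).astype(int);return c+d*p['depth'][v,u]
def tri(obs):
    A=np.zeros((3,3));b=np.zeros(3)
    for p,uv in obs:
        c,d=ray(p,uv);d=d/np.linalg.norm(d);Q=np.eye(3)-np.outer(d,d);A+=Q;b+=Q@c
    return np.linalg.solve(A,b)
def proj(p,X):
    W=np.linalg.inv(p['M']);q,_=cv2.projectPoints(np.array(X,float).reshape(-1,3),cv2.Rodrigues(W[:3,:3])[0],W[:3,3],p['K'],np.array([p['k1'],0,0,0,0.]));return q[:,0]
def save(p,n,crop=None,s=1):
    im=p['frame'][...,::-1]
    if crop: im=im[crop[1]:crop[3],crop[0]:crop[2]]
    cv2.imwrite('pics/'+n,cv2.resize(im,None,fx=s,fy=s,interpolation=cv2.INTER_CUBIC))
E
python3 - <<'E'
from h import *
np.set_printoptions(precision=1,suppress=True)
o=readout.get_obs();print(o)
ps={n:cap(n) for n in('scene','top')}
im=np.hstack([ps['scene']['frame'],ps['top']['frame']])
for n,p in ps.items():
    save(p,n+'.png',s=1.5); print(n,p['M'][:3,3])
    for t in('hanger','hook_seat','hook_bend','plug_mid','plug_loop','socket_floor'):
        for r in models.pinpoint(p,t)[:3]: print(n,t,np.round(r['p'],2),np.array(r['position']),dep(p,r['position']))
E
```

```text
{'time': 0.0, 'joint_positions': array([ 1.2,  0.3,  1.5,  0. ,  1.3, -0.1]), 'dq': array([ 0., -0.,  0., -0.,  0.,  0.]), 'tau': array([  0. , -43.1, -24.4,   0.1,   0.1,  -0. ]), 'tool_pos': array([129.6, 508.3, 226. ]), 'tcp_rot': array([-3.1, -0. ,  2.9]), 'contact_force': array([-1.1,  0.2, -0.9]), 'moment': array([ 0., -0., -0.]), 'finger_force': 0.0, 'grip_width': 92.01957739612813}
scene [ -154.3 -1270.5   768.7]
scene hanger 0.96 [313.3 252.6] [ 521.3 -263.    10.6]
scene hook_seat 0.77 [298.7 204.5] [ 517.5 -171.1  126. ]
scene hook_seat 0.49 [293.2 191.6] [603.2  10.   74.1]
scene hook_bend 0.76 [290.8 203.8] [ 505.3 -145.4  118.9]
scene plug_mid 0.76 [206.4 190. ] [348.4 169.5  57.8]
scene plug_mid 0.7 [293.4 206.9] [ 493.4 -181.6  127.7]
scene plug_mid 0.64 [297.9 215.6] [ 510.4 -182.2   95.5]
scene plug_loop 0.92 [296.9 210.2] [603.9 -20.3  17.3]
scene plug_loop 0.61 [293.1 199.9] [579.3 -32.7  66.6]
scene socket_floor 0.74 [254.  200.6] [500.4 102.9  17.6]
top [ 347.7   32.8 1095.5]
top hanger 0.9 [357.2 183.5] [ 520.4 -245.4   16.7]
top hook_seat 0.77 [339.8 179.1] [ 514.9 -173.2  124.2]
top hook_bend 0.81 [324.  180.7] [ 511.1 -132.6  121.8]
top plug_mid 0.97 [205.  239.8] [357.8 183.3  72.4]
top plug_mid 0.9 [336.9 179.9] [ 512.4 -165.2  126.2]
top plug_mid 0.62 [273.1 158. ] [585.4  -2.   64.1]
top plug_loop 0.93 [275.9 158.7] [581.   -9.4  74.6]
top plug_loop 0.9 [202.2 240.2] [356.7 190.8  72.8]
top plug_loop 0.89 [339.3 177.1] [ 520.3 -172.3  123.3]
top socket_floor 0.56 [227.6 188.1] [507.9 129.4  11.9]
top socket_floor 0.38 [249.4 242.1] [352.1  65.5  -0.5]
```

View pics/top.png

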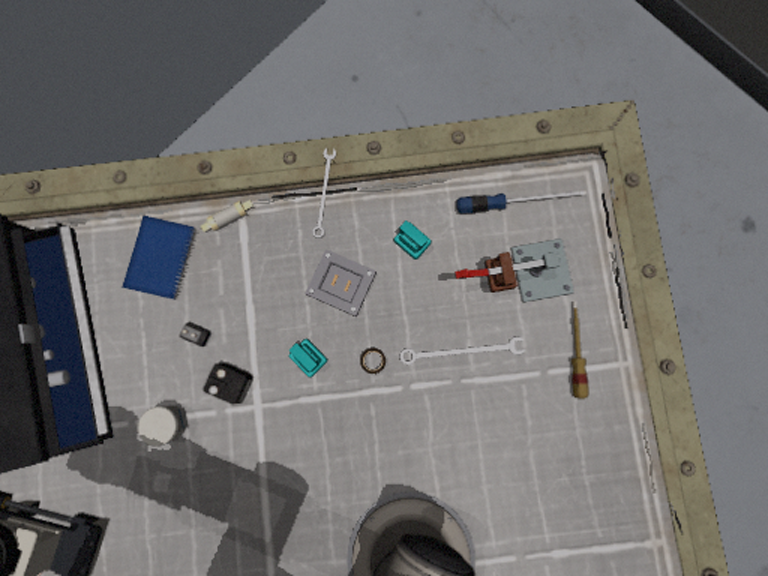

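View pics/scene.png

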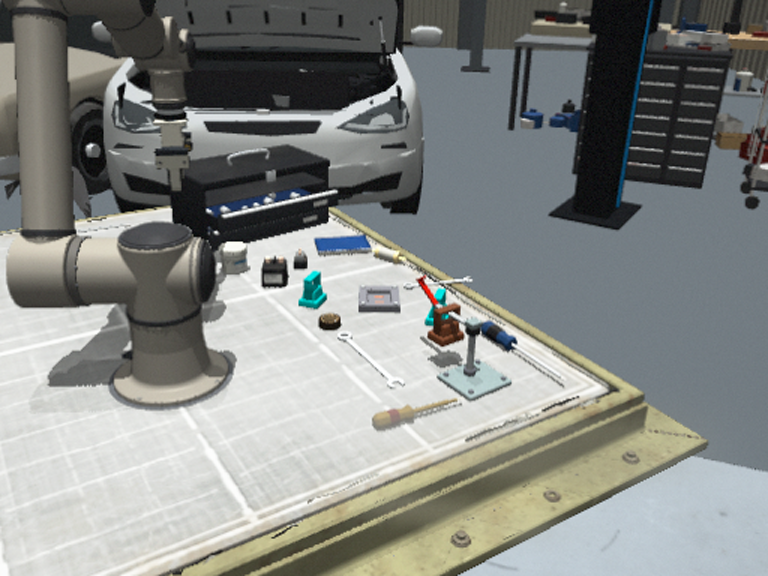

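The orange plug hangs on the hook at about (336,180) in the native top view. The two turquoise look-alikes are at (205,239) and (275,158), and I'll leave them alone. The receptacle is at about (227,188) and the hook points roughly world +y. Moving now, by way of the receptacle.

Call:
{"fn": "step_arm", "kwargs": {"series": "-1 -0.98 -0.59 -0.94 0 0 0.196;-1 -0.98 -0.59 -0.94 0 0 0.196;-1 -0.98 -0.59 -0.94 0 0 0.196;-1 -0.98 -0.59 -0.94 0 0 0.196;-1 -0.98 -0.59 -0.94 0 0 0.196;-1 -0.98 -0.59 -0.94 0 0 0.196;-1 -0.98 -0.59 -0.94 0 0 0.196;-1 -0.98 -0.59 -0.94 0 0 0.196;-1 -0.98 -0.59 -0.94 0 0 0.196"}}

```text
time: 1.6
tool_pos: [194.1, 443.6, 302.0]
tcp_rot: [3.141, -0.0, 1.656]
contact_force: [0.6, -0.5, 0.1]
grip_width: 91.8
finger_force: 0.0
```

Call:
{"fn": "step_arm", "kwargs": {"series": "-1 -0.88 0.69 0 0 0 0;-1 -0.88 0.69 0 0 0 0;-1 -0.88 0.69 0 0 0 0"}}

```text
time: 1.9
tool_pos: [257.7, 376.0, 302.0]
tcp_rot: [3.141, 0.001, 1.656]
contact_force: [-0.1, 0.6, 0.0]
grip_width: 91.9
finger_force: 0.0
```

Call:
{"fn": "step_arm", "kwargs": {"series": "-1 -0.88 0.69 0 0 0 0;-1 -0.88 0.69 0 0 0 0;-1 -0.88 0.69 0 0 0 0"}}

```text
time: 2.2
tool_pos: [318.8, 311.1, 302.0]
tcp_rot: [3.141, 0.001, 1.656]
contact_force: [-0.7, 0.7, -0.6]
grip_width: 91.9
finger_force: 0.0
```

Call:
{"fn": "step_arm", "kwargs": {"series": "-1 -0.88 0.69 0 0 0 0;-1 -0.88 0.69 0 0 0 0;-1 -0.88 0.69 0 0 0 0"}}

```text
time: 2.5
tool_pos: [379.9, 246.3, 301.8]
tcp_rot: [3.141, 0.001, 1.656]
contact_force: [-0.5, 1.2, -0.4]
grip_width: 91.9
finger_force: 0.0
```

Call:
{"fn": "step_arm", "kwargs": {"series": "-1 -0.88 0.69 0 0 0 0;-1 -0.88 0.69 0 0 0 0;-1 -0.88 0.69 0 0 0 0;-1 -0.88 0.69 0 0 0 0"}}

```text
time: 2.9
tool_pos: [438.7, 183.7, 301.7]
tcp_rot: [-3.141, -0.001, 1.659]
contact_force: [0.1, 0.6, 0.1]
grip_width: 92.2
finger_force: 0.0
```

Call:
{"fn": "step_arm", "kwargs": {"series": "-1 -0.88 0.69 0 0 0 0;-1 -0.88 0.69 0 0 0 0;-1 -0.88 0.69 0 0 0 0;-1 -0.88 0.69 0 0 0 0"}}

```text
time: 3.3
tool_pos: [499.7, 119.0, 301.7]
tcp_rot: [-3.141, -0.001, 1.661]
contact_force: [0.8, 0.5, 0.3]
grip_width: 92.0
finger_force: 0.0
```

```bash
python3 - <<'E'
from h import *
np.set_printoptions(precision=1,suppress=True)
p=cap('wrist');print(np.array(p['mount']),p['M'],p['K'])
save(p,'w1.png',s=1.5)
for t in('socket_floor','hook_bend','hook_seat','plug_mid','plug_loop'):
    for r in models.pinpoint(p,t)[:2]: print(t,np.round(r['p'],2),np.array(r['position']),dep(p,r['position']))
E
```

```text
[[   0.    -1.    -0.3   67.7]
 [   1.     0.     0.     1.1]
 [  -0.    -0.3    1.  -158.2]
 [   0.     0.     0.     1. ]] [[  1.    0.1   0.  494.9]
 [  0.1  -1.   -0.2 186.4]
 [ -0.    0.3  -1.  459.9]
 [  0.    0.    0.    1. ]] [[313.4   0.  259.2]
 [  0.  313.4 193.3]
 [  0.    0.    1. ]]
socket_floor 0.58 [266.  149.1] [509.  136.1   7.2]
plug_mid 0.67 [158.4  95.8] [373.  195.2  71.7]
plug_mid 0.61 [173.  285.1] [379.4 -96.6   7.3]
plug_loop 0.77 [158.4  95.6] [373.  195.5  71.6]
plug_loop 0.69 [313.7 255.9] [512.9 150.4 382.5]
```

View pics/w1.png

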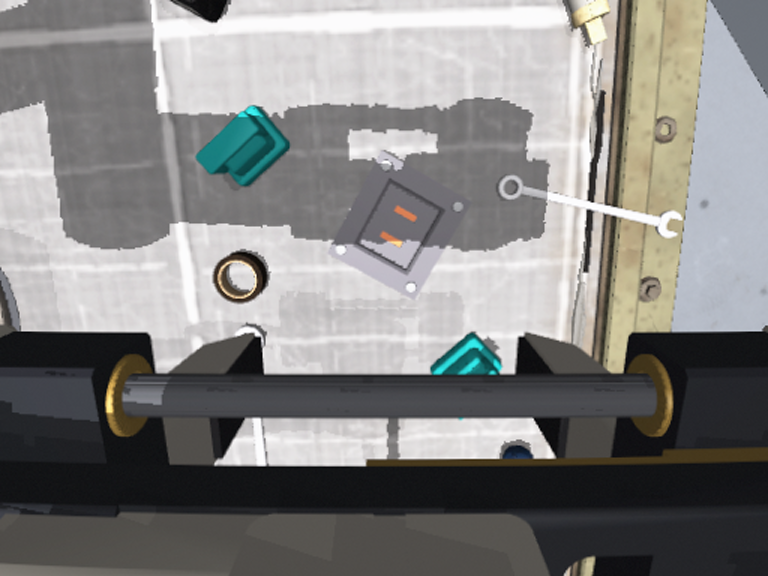

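Receptacle pocket seen at (266,150) native, at about (509,136,7). It is turned about 35°. Moving on to the hook.

Call:
{"fn": "step_arm", "kwargs": {"series": "-1 -0.98 -0.04 0 0 0 0;-1 -0.98 -0.04 0 0 0 0;-1 -0.98 -0.04 0 0 0 0"}}

```text
time: 3.9
tool_pos: [504.2, 37.1, 302.0]
tcp_rot: [3.141, 0.001, 1.658]
contact_force: [-0.5, 0.5, 0.7]
grip_width: 91.9
finger_force: 0.0
```

Call:
{"fn": "step_arm", "kwargs": {"series": "-1 -0.98 -0.04 0 0 0 0;-1 -0.98 -0.04 0 0 0 0;-1 -0.98 -0.04 0 0 0 0"}}

```text
time: 4.2
tool_pos: [508.2, -40.9, 301.9]
tcp_rot: [3.142, 0.001, 1.657]
contact_force: [0.3, 0.8, -0.3]
grip_width: 91.9
finger_force: 0.0
```

Call:
{"fn": "step_arm", "kwargs": {"series": "-1 -0.98 -0.04 0 0 0 0;-1 -0.98 -0.04 0 0 0 0;-1 -0.98 -0.04 0 0 0 0;-1 -0.98 -0.04 0 0 0 0;-1 -0.98 -0.04 0 0 0 0"}}

```text
time: 4.7
tool_pos: [511.9, -115.7, 302.0]
tcp_rot: [3.141, -0.001, 1.662]
contact_force: [0.5, 0.2, -0.2]
grip_width: 91.9
finger_force: 0.0
```

```bash
python3 - <<'E'
from h import *
np.set_printoptions(precision=1,suppress=True)
p=cap('wrist')
save(p,'w2.png',s=1.5)
import pickle;pickle.dump(p,open('w2.pkl','wb'))
for t in('hook_bend','hook_seat','plug_mid','plug_loop','hanger'):
    for r in models.pinpoint(p,t)[:2]: print(t,np.round(r['p'],2),np.array(r['position']),dep(p,r['position']))
E
```

```text
hook_bend 0.92 [254.6 191.3] [ 509.7 -134.7  118.3]
hook_seat 0.76 [257.9 222.1] [ 516.6 -168.7  124.4]
plug_mid 0.7 [259.6 214. ] [ 517.6 -159.2  123.4]
plug_mid 0.66 [328.5  83.6] [585.9  -7.5  70.2]
plug_loop 0.69 [255.2 214. ] [ 512.7 -159.5  123.9]
plug_loop 0.65 [329.9  84.1] [587.3  -8.1  71.9]
hanger 0.8 [264.8 239.4] [ 526.8 -192.   117.3]
hanger 0.34 [165.  137.7] [374.6 -95.8   3.3]
```

View pics/w2.png

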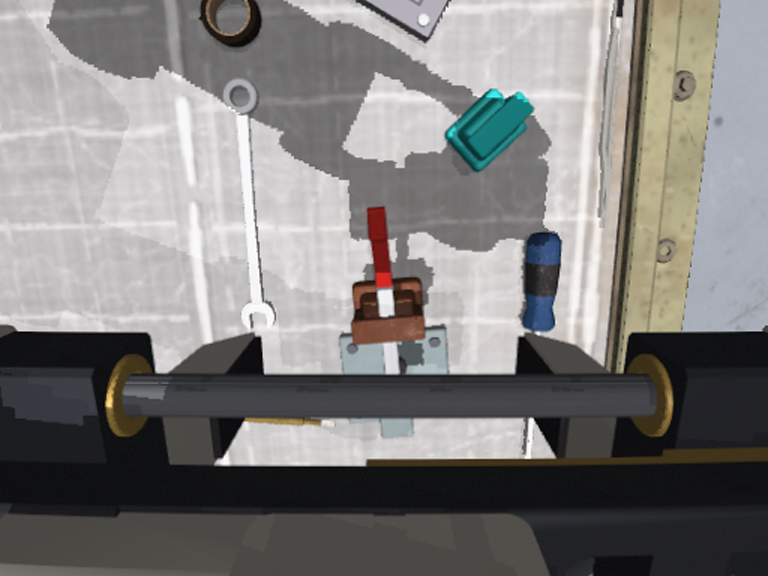

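The orange-brown plug sits on the hook at about (259,208) native, with the red tip from (256,190) to (250,140). Only this one is orange, and it's on the hook. The turquoise one at (325,87) is the look-alike. Next, the tip geometry from depth, plus one enlarged confirming crop.

```bash
python3 - <<'E'
from h import *
import pickle
np.set_printoptions(precision=1,suppress=True)
p=pickle.load(open('w2.pkl','rb'));f=p['frame'].astype(int)
save(p,'w2c.png',(200,120,330,260),4)
def pts(m): return np.array([dep(p,(u,v)) for v,u in np.argwhere(m)])
r=(f[...,0]>90)&(f[...,1]<50)&(f[...,2]<55); r[:120]=0;r[260:]=0;r[:,:200]=0;r[:,300:]=0
P=pts(r)
for v in range(130,200,3):
    us=np.flatnonzero(r[v])
    if len(us):print(v,us.min(),us.max(),np.median([dep(p,(u,v)) for u in us],axis=0))
print('silver arm');
for v in range(196,250,3):
    us=np.arange(240,300);row=f[v,us];s=us[(row.min(1)>120)&(np.ptp(row,axis=1)<25)]
    s=[u for u in s if 105<dep(p,(u,v))[2]<140]
    if len(s):print(v,min(s),max(s),np.median([dep(p,(u,v)) for u in s],axis=0))
o=(f[...,0]>f[...,2]+35)&(f[...,1]>f[...,2]+5)
o[:180]=0;o[235:]=0;o[:,:220]=0;o[:,290:]=0
Q=pts(o)
b=Q[(Q[:,2]>118)&(Q[:,2]<132)];print('bar',len(b),b.mean(0),b.min(0),b.max(0));print(cv2.minAreaRect(b[:,:2].astype(np.float32)))
l=Q[(Q[:,2]>48)&(Q[:,2]<80)];print('foot',len(l),l.min(0),l.max(0));print(cv2.minAreaRect(l[:,:2].astype(np.float32)))
E
```

```text
139 245 255 [500.4 -74.3 152.1]
142 245 256 [501.2 -77.  153.8]
145 245 256 [501.5 -79.5 156.2]
148 245 256 [501.7 -82.3 157.1]
151 246 256 [502.5 -84.9 159.8]
154 246 257 [503.2 -87.5 161.3]
157 246 257 [503.5 -90.1 162.9]
160 247 257 [502.8 -93.4 162.3]
163 248 257 [504.8 -99.6 139.4]
166 248 258 [ 505.5 -103.   137.4]
169 249 258 [ 506.3 -106.4  135.5]
172 249 258 [ 506.6 -110.   133.1]
175 250 259 [ 508.  -113.6  130.9]
178 250 259 [ 508.2 -117.3  128.8]
181 250 259 [ 508.5 -121.   126.7]
184 251 260 [ 509.9 -124.8  124.4]
187 250 260 [ 509.7 -128.9  121.7]
190 252 257 [ 509.5 -133.   119.5]
silver arm
196 252 261 [ 512.4 -140.   118.1]
199 252 261 [ 512.7 -143.6  117.7]
202 252 262 [ 513.5 -146.9  117.9]
205 253 262 [ 514.4 -150.7  117.5]
208 253 262 [ 514.8 -154.3  117.4]
211 255 257 [ 513.4 -158.1  117. ]
217 283 283 [ 544.5 -160.8  122.1]
226 280 282 [ 543.3 -171.5  123. ]
229 245 264 [ 518.3 -179.3  117.7]
232 255 264 [ 519.7 -183.3  117.4]
235 256 265 [ 521.3 -186.9  117.2]
238 256 265 [ 521.6 -190.6  117.5]
241 256 265 [ 521.9 -194.3  117.4]
244 256 265 [ 522.3 -198.3  117.5]
247 257 266 [ 523.8 -202.   117.3]
bar 832 [ 516.3 -162.2  123.7] [ 488.8 -179.7  118.2] [ 544.4 -122.3  126.2]
((513.7288208007812, -148.632080078125), (54.46206283569336, 53.908775329589844), 10.033173561096191)
foot 269 [ 484.6 -167.8   56.5] [ 543.9 -139.1   73.5]
((514.6539916992188, -152.90431213378906), (58.764366149902344, 19.920557022094727), 11.055129051208496)
```

View pics/w2c.png

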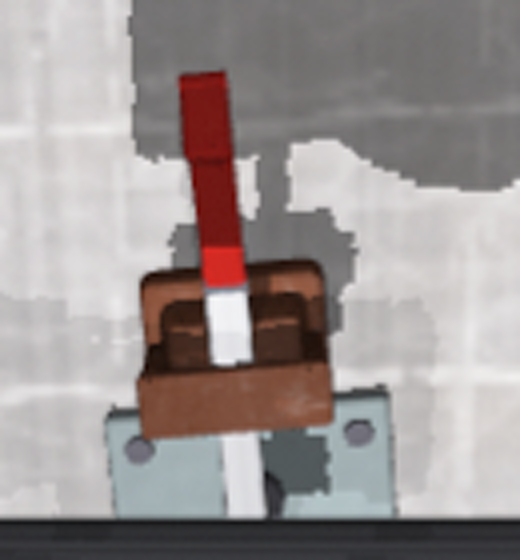

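It's confirmed as the orange plug on the hook. The tip slopes at about 31° and the hook yaw is about 100.4° (1.753 rad). The bar centre is at about (517.4,−169) with its top at z 124, which agrees with the sizes given. Approaching to grip.

Call:
{"fn": "step_arm", "kwargs": {"series": "-1 -0.666 0.01 0.99 0 0 -0.0148;-1 -0.666 0.01 0.99 0 0 -0.0148;-1 -0.666 0.01 0.99 0 0 -0.0148;-1 -0.666 0.01 0.99 0 0 -0.0148"}}

```text
time: 5.4
tool_pos: [517.3, -170.3, 222.5]
tcp_rot: [-3.141, -0.001, 1.752]
contact_force: [0.2, 0.6, 0.4]
grip_width: 92.0
finger_force: 0.0
```

Call:
{"fn": "step_arm", "kwargs": {"series": "-1 0 0 0.9 0 0 0;-1 0 0 0.9 0 0 0;-1 0 0 0.9 0 0 0;-1 0 0 0.9 0 0 0;-1 0 0 0.9 0 0 0"}}

```text
time: 5.9
tool_pos: [519.0, -170.6, 153.3]
tcp_rot: [3.138, 0.003, 1.754]
contact_force: [0.3, -1.2, -0.1]
grip_width: 92.0
finger_force: 0.0
```

```bash
python3 - <<'E'
from h import *
np.set_printoptions(precision=3,suppress=True)
o=readout.get_obs();print(o['tool_pos'],o['tcp_rot'],o['joint_positions'],o['contact_force'])
p=cap('wrist');print(proj(p,[[517.4,-169,124],o['tool_pos'],[514,-152,105]]))
save(p,'w3.png',s=1.5)
E
```

```text
[ 518.968 -170.631  153.349] [3.138 0.003 1.754] [-0.458  0.446  1.578  0.     1.113 -0.641] [ 0.252 -1.235 -0.053]
[[255.14  219.135]
 [256.998 240.446]
 [254.925 185.503]]
```

View pics/w3.png

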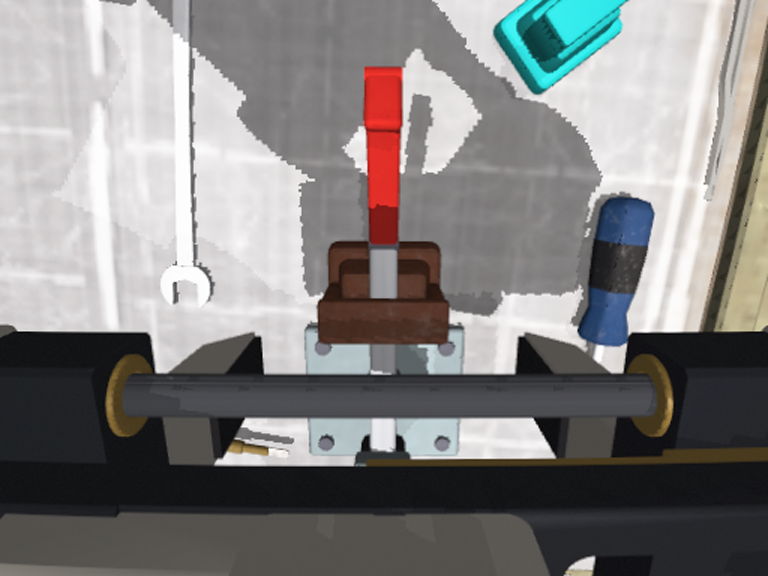

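```bash
python3 - <<'E'
from h import *
np.set_printoptions(precision=1,suppress=True)
p=cap('wrist');e=np.array([-.181,.983,0]);post=np.array([531.1,-242.6,0])
for v in range(150,236,4):
    print(v,[(round((q-post)@e,1),round(q[2],1)) for u in(225,256,285) for q in[dep(p,(u,v))]])
hy=np.array([-.983,-.181,0])
for v in(208,218):
    us=range(195,315); print(v,[(u,round((q-post)@hy,1)) for u in us for q in[dep(p,(u,v))] if 115<q[2]<130][::12])
    us=[u for u in us if 120<dep(p,(u,v))[2]<130];print(us[0],us[-1],(dep(p,(us[0],v))-post)@hy,(dep(p,(us[-1],v))-post)@hy)
for v in(120,150): 
    us=[u for u in range(235,280) if dep(p,(u,v))[2]>115];print('tip',[(dep(p,(u,v))-post)@hy for u in(us[0],us[-1])])
E
```

```text
150 [(np.float64(103.4), np.float64(-1.2)), (np.float64(118.4), np.float64(124.0)), (np.float64(103.6), np.float64(-0.4))]
154 [(np.float64(99.6), np.float64(-0.4)), (np.float64(115.7), np.float64(121.4)), (np.float64(99.6), np.float64(0.1))]
158 [(np.float64(95.6), np.float64(-0.5)), (np.float64(113.0), np.float64(119.3)), (np.float64(95.6), np.float64(-0.4))]
162 [(np.float64(101.1), np.float64(59.8)), (np.float64(110.3), np.float64(118.0)), (np.float64(100.9), np.float64(58.7))]
166 [(np.float64(99.3), np.float64(68.6)), (np.float64(107.8), np.float64(117.9)), (np.float64(99.3), np.float64(68.5))]
170 [(np.float64(96.3), np.float64(69.5)), (np.float64(105.2), np.float64(118.0)), (np.float64(96.3), np.float64(69.6))]
174 [(np.float64(92.8), np.float64(68.1)), (np.float64(102.7), np.float64(117.9)), (np.float64(93.0), np.float64(69.0))]
178 [(np.float64(89.7), np.float64(68.7)), (np.float64(100.2), np.float64(118.3)), (np.float64(91.6), np.float64(77.3))]
182 [(np.float64(86.6), np.float64(68.9)), (np.float64(97.5), np.float64(117.9)), (np.float64(90.0), np.float64(84.4))]
186 [(np.
[... 1506 characters left out ...]
 np.float64(117.6)), (np.float64(18.6), np.float64(10.2))]
208 [(212, np.float64(27.5)), (224, np.float64(19.6)), (236, np.float64(12.3)), (248, np.float64(4.8)), (260, np.float64(-2.7)), (273, np.float64(-10.9)), (285, np.float64(-18.3)), (297, np.float64(-25.7))]
212 299 27.499552845777608 -27.31209173117596
218 [(212, np.float64(27.8)), (224, np.float64(19.9)), (236, np.float64(12.4)), (248, np.float64(4.8)), (260, np.float64(-2.7)), (272, np.float64(-10.3)), (284, np.float64(-17.9)), (296, np.float64(-25.6))]
212 299 27.78870742123597 -27.541792971866503
tip [np.float64(5.165910943413554), np.float64(-1.4050512197491223)]
tip [np.float64(5.77943012591054), np.float64(-5.661626288068192)]
```

Call:
{"fn": "step_arm", "kwargs": {"series": "-1 0.056 -0.014 0.4 0 0 0;-1 0.056 -0.014 0.7 0 0 0;-1 0.056 -0.014 0.82 0 0 0;-1 0.056 -0.014 0.82 0 0 0;-1 0.056 -0.014 0.82 0 0 0;-1 0.056 -0.014 0.82 0 0 0"}}

```text
time: 6.6
tool_pos: [516.5, -166.7, 86.5]
tcp_rot: [3.139, 0.002, 1.753]
contact_force: [0.5, -0.0, 0.7]
grip_width: 91.5
finger_force: 0.0
```

```bash
cat > s.py <<'E'
from h import *
np.set_printoptions(precision=2,suppress=True)
o=readout.get_obs();d=o['tool_pos']-np.array([531.1,-242.6,0])
Rt=R.from_euler('xyz',o['tcp_rot']).as_matrix()
g=o['tool_pos']-19*Rt[:,2]-np.array([531.1,-242.6,0])
H=np.array([[-.181,.983,0],[-.983,-.181,0],[0,0,1]])
print('tcp s,hy,z',H@d,'grasp',H@g,'tilt deg',np.degrees(np.arctan2((H@Rt[:,0])[2],(H@Rt[:,0])[0])),'F(hanger)',H@o['contact_force'],'w',o['grip_width'],o['finger_force'],'t',o['time'],'tiltaxis',H@Rt[:,1])
E
python3 s.py
```

```text
tcp s,hy,z [77.26  0.66 86.53] grasp [ 77.29   0.7  105.53] tilt deg -0.08680802030984708 F(hanger) [-0.11 -0.52  0.72] w 91.48153498707545 0.0 t 6.6 tiltaxis [ 0. -1.  0.]
```

Aligned to within 1 mm. Closing the gripper.

Call:
{"fn": "step_arm", "kwargs": {"series": "1 0 0.005 0 0 0 0;1 0 0.005 0 0 0 0;1 0 0.005 0 0 0 0;1 0 0.005 0 0 0 0;1 0 0.005 0 0 0 0;1 0 0.005 0 0 0 0;1 0 0.005 0 0 0 0;1 0 0.005 0 0 0 0"}}

```text
time: 7.4
tool_pos: [515.8, -166.1, 85.1]
tcp_rot: [-3.141, -0.0, 1.753]
contact_force: [-1.4, -0.5, 0.5]
grip_width: 55.6
finger_force: 30.0
```

```bash
python3 s.py
```

```text
tcp s,hy,z [77.93  1.19 85.05] grasp [ 77.93   1.19 104.05] tilt deg 0.009605068652972495 F(hanger) [-0.28  1.44  0.51] w 55.554941609358586 29.99751716852188 t 7.4 tiltaxis [ 0. -1. -0.]
```

Call:
{"fn": "step_arm", "kwargs": {"series": "1 0 0.01 -0.04 0 0 0;1 0 0.01 -0.08 0 0 0;1 0 0.01 -0.12 0 0 0;1 0 0.01 -0.12 0 0 0;1 0 0.01 -0.12 0 0 0"}}

```text
time: 7.9
tool_pos: [516.7, -165.9, 94.7]
tcp_rot: [3.142, -0.0, 1.753]
contact_force: [-0.5, -0.8, -3.3]
grip_width: 55.6
finger_force: 30.0
```

```bash
python3 s.py; python3 - <<'E'
from h import *
np.set_printoptions(precision=1,suppress=True)
H=np.array([[-.181,.983,0],[-.983,-.181,0],[0,0,1]])
o=readout.get_obs()
for k in range(3):
    p=cap('wrist')
    L=[]
    for v in range(20,200,2):
        for u in range(225,290,2):
            q=H@(dep(p,(u,v))-[531.1,-242.6,0])
            if abs(q[1])<5 and q[2]>112 and 112<q[0]<190: L.append(q)
    L=np.array(L)
    m=(L[:,0]>114)&(L[:,0]<147)&(L[:,2]<145)
    c=np.polyfit(L[m,0],L[m,2],1);r=L[m,2]-np.polyval(c,L[m,0]);k2=abs(r)<1
    c=np.polyfit(L[m][k2,0],L[m][k2,2],1)
    print(np.degrees(np.arctan(c[0])),np.polyval(c,111),m.sum(),k2.sum())
for s in range(112,184,4):
    w=L[(abs(L[:,0]-s)<2)]
    if len(w):print(s,np.median(w[:,2]),w[:,2].max(),end='; ')
E
```

```text
tcp s,hy,z [77.97  0.29 94.71] grasp [ 77.96   0.29 113.71] tilt deg 0.006900213821128141 F(hanger) [-0.68  0.65 -3.28] w 55.555353274725974 29.997421503067017 t 7.9 tiltaxis [ 0. -1.  0.]
30.900459973168623 119.2992075909872 523 470
30.889718339703652 119.31676498694843 521 482
30.821455457130067 119.36706926769995 522 475
112 120.6182849522841 121.5238951274001; 116 122.340808265913 124.42489654095641; 120 125.01668002311762 126.54243825936021; 124 127.09380512494012 128.36283208044665; 128 129.45430119085273 131.70234086489742; 132 132.09838715069304 133.57736688963007; 136 134.18481899831397 136.14184430495004; 140 136.66584897973203 138.3578128833683; 144 139.12790200001774 252.73641162209498; 148 141.29623683244037 143.1853104954149; 152 161.71961339024838 164.91731284740354; 156 162.8794609778456 164.95637743381087; 160 160.0867235781162 162.03680712566586; 164 157.55444385739702 159.1958415359187; 168 154.229403976146 156.73326794325584; 172 152.88598904168524 154.63525083895297;
```

```bash
cat > plan.py <<'E'
import numpy as np
th=np.radians(30.9);t=np.array([np.cos(th),np.sin(th)]);n=np.array([-t[1],t[0]]);B=np.array([110,115.])
def dense(P,k=40):
    P=np.array(P,float);return np.vstack([np.linspace(P[i],P[(i+1)%len(P)],k,endpoint=False) for i in range(len(P))])
tip=lambda a,b:B+a*t+b*n
hook=np.vstack([dense([(20,112),(111.5,112),(108.5,118),(20,118)],80),dense([tip(0,-3),tip(72,-3),tip(72,3),tip(0,3)],80),
  dense([tip(72,3),tip(62,20),tip(57,20),tip(67,3)])])
parts=[np.array(P,float) for P in([(-10,12.75),(10,12.75),(10,18.75),(-10,18.75)],
  [(-13,-12.75),(-25,-34.75),(-25,-51),(25,-51),(25,-34.75),(13,-12.75)],[(-37.5,47),(37.5,47),(37.5,150),(-37.5,150)])]
import cv2
def clear(C,a):
    c,s=np.cos(a),np.sin(a);q=(hook-C)@np.array([[c,-s],[s,c]])
    return [min(-cv2.pointPolygonTest(P.astype(np.float32).reshape(-1,1,2),(float(x),float(y)),True) for x,y in q) for P in parts]
def best(s,a,w=1.):
    zs=np.arange(100,190,.5);sc=[]
    for z in zs:
        k=clear(np.array([s,z]),a);sc.append(min(k))
    i=int(np.argmax(sc));return zs[i],clear(np.array([s,zs[i]]),a)
if __name__=='__main__':
    for s,d in((78,0),(86,0),(92,4),(98,9),(104,14),(110,19),(116,24),(122,28),(128,30.9),(134,30.9),(138,30.9)):
        z,k=best(s,np.radians(d));C=np.array([s,z])
        # TCP = C - 19*up(a)
        a=np.radians(d);T=C-19*np.array([-np.sin(a),np.cos(a)])
        print(s,d,'C',C,'clr',np.round(k,1),'TCP',np.round(T,1),'Ln',np.round([(C-B)@t,(C-B)@n],1))
    for L in(34,44,54,64,74,84,94,110):
        C=tip(L,8.75);print('L',L,'C',np.round(C,1),'clr',np.round(clear(C,th),1),'TCP',np.round(C-19*n,1))
E
python3 plan.py
```

```text
78 0 C [ 78.  189.5] clr [73.1 20.5 81.6] TCP [ 78.  170.5] Ln [10.8 80.4]
86 0 C [ 86.  189.5] clr [66.6 16.7 78.2] TCP [ 86.  170.5] Ln [17.7 76.3]
92 4 C [ 92.  189.5] clr [63.1 13.4 79.6] TCP [ 93.3 170.5] Ln [22.8 73.2]
98 9 C [ 98.  189.5] clr [60.1 10.4 81.8] TCP [101.  170.7] Ln [28.  70.1]
104 14 C [104.  189.5] clr [57.3  7.9 83.7] TCP [108.6 171.1] Ln [33.1 67. ]
110 19 C [110. 117.] clr [ 7.8  7.5 22.2] TCP [116.2  99. ] Ln [1.  1.7]
116 24 C [116. 119.] clr [ 8.6  8.2 23.5] TCP [123.7 101.6] Ln [7.2 0.4]
122 28 C [122. 122.] clr [ 9.1  8.9 25.1] TCP [130.9 105.2] Ln [13.9 -0.2]
128 30.9 C [128. 126.] clr [ 9.9  9.6 27.2] TCP [137.8 109.7] Ln [21.1  0.2]
134 30.9 C [134.  129.5] clr [ 9.9  9.6 27.1] TCP [143.8 113.2] Ln [28.   0.1]
138 30.9 C [138. 132.] clr [10.   9.5 27.2] TCP [147.8 115.7] Ln [32.8  0.2]
L 34 C [134.7 140. ] clr [13.1  1.  35.8] TCP [144.4 123.7]
L 44 C [143.3 145.1] clr [ 3.4  1.  35.8] TCP [153.  128.8]
L 54 C [151.8 150.2] clr [ 1.5  1.  35.8] TCP [161.6 133.9]
L 64 C [160.4 155.4] clr [ 1.5  1.  35.8] TCP [170.2 139.1]
L 74 C [169.  160.5] clr [ 2.5  1.  35.8] TCP [178.8 144.2]
L 84 C [177.6 165.6] clr [11.1  1.  35.8] TCP [187.3 149.3]
L 94 C [186.2 170.8] clr [19.7  8.4 35.8] TCP [195.9 154.5]
L 110 C [199.9 179. ] clr [33.5 22.4 37.3] TCP [209.7 162.7]
```

Call:
{"fn": "step_arm", "kwargs": {"series": "1 0.05 0 0 0 0 0;1 0.1 0 0 0 0 0;1 0.145 0 0 0 0.0055 0;1 0.191 0 0 0 0.0111 0;1 0.24 0 -0.003 0 0.018 0;1 0.288 0 -0.006 0 0.025 0;1 0.335 0 -0.013 0 0.032 0;1 0.383 0 -0.02 0 0.0389 0;1 0.43 0 -0.029 0 0.0459 0;1 0.478 0 -0.038 0 0.0528 0;1 0.478 0 -0.038 0 0.0528 0;1 0.478 0 -0.038 0 0.0528 0"}}

```text
time: 9.25
tool_pos: [509.7, -128.5, 97.6]
tcp_rot: [-3.141, -0.331, 1.753]
contact_force: [-0.0, -0.6, -4.4]
grip_width: 55.5
finger_force: 30.0
```

```bash
python3 s.py
```

```text
tcp s,hy,z [116.05   0.34  97.55] grasp [109.88   0.33 115.53] tilt deg 18.952444705815804 F(hanger) [-0.6   0.14 -4.39] w 55.45296990365998 29.99611884355545 t 9.25 tiltaxis [ 0. -1. -0.]
```

Call:
{"fn": "step_arm", "kwargs": {"series": "1 0.05 0 0 0 0.007 0;1 0.099 0 0 0 0.0139 0;1 0.15 0 -0.006 0 0.019 0;1 0.199 0 -0.0135 0 0.025 0;1 0.25 0 -0.026 0 0.029 0;1 0.299 0 -0.0385 0 0.0331 0;1 0.34 0 -0.047 0 0.0331 0;1 0.384 0 -0.0555 0 0.0331 0;1 0.384 0 -0.0555 0 0.0331 0;1 0.384 0 -0.0555 0 0.0331 0;1 0.384 0 -0.0555 0 0.0331 0"}}

```text
time: 10.35
tool_pos: [504.8, -101.2, 112.0]
tcp_rot: [3.141, -0.539, 1.754]
contact_force: [-0.4, 0.9, -3.4]
grip_width: 55.7
finger_force: 30.0
```

```bash
python3 s.py
```

```text
tcp s,hy,z [143.75   0.25 112.03] grasp [133.99   0.25 128.33] tilt deg 30.916725367058127 F(hanger) [ 0.91  0.26 -3.38] w 55.703133690509986 29.9952033162117 t 10.35 tiltaxis [ 0. -1.  0.]
```

Call:
{"fn": "step_arm", "kwargs": {"series": "1 0 0 -0.045 0 0 0;1 0 0 -0.09 0 0 0;1 0 0 -0.09 0 0 0;1 0 0 -0.09 0 0 0"}}

```text
time: 10.75
tool_pos: [505.5, -105.1, 118.2]
tcp_rot: [3.141, -0.54, 1.753]
contact_force: [0.4, -0.0, -3.4]
grip_width: 55.3
finger_force: 30.0
```

Call:
{"fn": "step_arm", "kwargs": {"series": "1 0 0 -0.009 0 0 0;1 0 0 -0.009 0 0 0;1 0 0 -0.009 0 0 0"}}

```text
time: 11.05
tool_pos: [505.5, -105.2, 118.7]
tcp_rot: [-3.142, -0.54, 1.753]
contact_force: [-0.8, -0.1, -3.0]
grip_width: 55.2
finger_force: 30.0
```

Call:
{"fn": "step_arm", "kwargs": {"series": "1 0 0 -0.008 0 0 0;1 0 0 -0.008 0 0 0;1 0 0 -0.008 0 0 0"}}

```text
time: 11.35
tool_pos: [505.6, -105.6, 119.3]
tcp_rot: [3.142, -0.54, 1.753]
contact_force: [0.4, -0.7, -3.3]
grip_width: 55.6
finger_force: 30.0
```

```bash
python3 s.py
```

```text
tcp s,hy,z [139.31   0.31 119.28] grasp [129.55   0.3  135.58] tilt deg 30.937293835940714 F(hanger) [-0.78 -0.29 -3.29] w 55.58274267276404 29.995223879814148 t 11.35 tiltaxis [ 0. -1.  0.]
```

Call:
{"fn": "step_arm", "kwargs": {"series": "1 0 0 -0.008 0 0 0;1 0 0 -0.008 0 0 0;1 0 0 -0.008 0 0 0"}}

```text
time: 11.65
tool_pos: [505.6, -105.9, 119.8]
tcp_rot: [3.141, -0.54, 1.753]
contact_force: [0.3, 0.4, -3.1]
grip_width: 55.8
finger_force: 30.0
```

Call:
{"fn": "step_arm", "kwargs": {"series": "1 0 0 -0.007 0 0 0;1 0 0 -0.007 0 0 0;1 0 0 -0.007 0 0 0"}}

```text
time: 11.95
tool_pos: [505.7, -106.2, 120.3]
tcp_rot: [3.141, -0.54, 1.753]
contact_force: [0.1, 0.6, -3.0]
grip_width: 55.5
finger_force: 30.0
```

Call:
{"fn": "step_arm", "kwargs": {"series": "1 0 0 -0.006 0 0 0;1 0 0 -0.006 0 0 0;1 0 0 -0.006 0 0 0"}}

```text
time: 12.25
tool_pos: [505.7, -106.4, 120.7]
tcp_rot: [3.142, -0.54, 1.753]
contact_force: [0.0, 1.0, -3.0]
grip_width: 55.5
finger_force: 30.0
```

```bash
python3 s.py
```

```text
tcp s,hy,z [138.46   0.3  120.73] grasp [128.7    0.3  137.03] tilt deg 30.940739998181897 F(hanger) [ 0.93 -0.22 -2.95] w 55.47883422774919 29.995221197605133 t 12.25 tiltaxis [ 0. -1.  0.]
```

Call:
{"fn": "step_arm", "kwargs": {"series": "1 0 0 -0.006 0 0 0;1 0 0 -0.006 0 0 0;1 0 0 -0.006 0 0 0"}}

```text
time: 12.55
tool_pos: [505.7, -106.6, 121.1]
tcp_rot: [-3.141, -0.54, 1.753]
contact_force: [-0.1, 0.3, -4.2]
grip_width: 55.6
finger_force: 30.0
```

Call:
{"fn": "step_arm", "kwargs": {"series": "1 0 0 -0.005 0 0 0;1 0 0 -0.005 0 0 0;1 0 0 -0.005 0 0 0"}}

```text
time: 12.85
tool_pos: [505.7, -106.8, 121.4]
tcp_rot: [-3.141, -0.54, 1.753]
contact_force: [-0.3, 0.4, -4.0]
grip_width: 55.1
finger_force: 30.0
```

```bash
python3 s.py
```

```text
tcp s,hy,z [138.09   0.36 121.4 ] grasp [128.33   0.35 137.7 ] tilt deg 30.95480598389595 F(hanger) [ 0.43  0.27 -4.04] w 55.12802642709157 29.995407164096832 t 12.85 tiltaxis [ 0. -1. -0.]
```

Call:
{"fn": "step_arm", "kwargs": {"series": "1 0 0 -0.005 0 0 0;1 0 0 -0.005 0 0 0;1 0 0 -0.005 0 0 0"}}

```text
time: 13.15
tool_pos: [505.7, -106.9, 121.7]
tcp_rot: [-3.141, -0.54, 1.753]
contact_force: [-1.2, 1.6, -4.0]
grip_width: 55.3
finger_force: 30.0
```

```bash
python3 s.py
```

```text
tcp s,hy,z [137.94   0.37 121.75] grasp [128.18   0.36 138.04] tilt deg 30.956470729618673 F(hanger) [ 1.83  0.86 -4.  ] w 55.31011285739995 29.995852410793304 t 13.15 tiltaxis [ 0. -1. -0.]
```

Call:
{"fn": "step_arm", "kwargs": {"series": "1 0 0 -0.005 0 0 0;1 0 0 -0.005 0 0 0;1 0 0 -0.005 0 0 0"}}

```text
time: 13.45
tool_pos: [505.8, -107.2, 122.1]
tcp_rot: [-3.141, -0.54, 1.753]
contact_force: [-0.5, 2.0, -6.1]
grip_width: 55.5
finger_force: 30.0
```

```bash
python3 s.py
```

```text
tcp s,hy,z [137.72   0.37 122.1 ] grasp [127.96   0.36 138.39] tilt deg 30.95441964972368 F(hanger) [ 2.01  0.12 -6.06] w 55.519074792204265 29.99592036008835 t 13.45 tiltaxis [ 0. -1. -0.]
```

Call:
{"fn": "step_arm", "kwargs": {"series": "1 0 0 0.012 0 0 0;1 0.05 0 0.012 0 0 0;1 0.1 0 0.012 0 0 0;1 0.15 0 0.012 0 0 0;1 0.19 0 0.012 0 0 0;1 0.19 0 0.012 0 0 0;1 0.19 0 0.012 0 0 0"}}

```text
time: 14.15
tool_pos: [503.4, -93.7, 129.4]
tcp_rot: [3.141, -0.54, 1.754]
contact_force: [-0.4, 1.2, -3.2]
grip_width: 55.1
finger_force: 30.0
```

Call:
{"fn": "step_arm", "kwargs": {"series": "1 0 0 -0.006 0 0 0;1 0 0 -0.006 0 0 0;1 0 0 -0.006 0 0 0"}}

```text
time: 14.45
tool_pos: [503.4, -94.1, 129.5]
tcp_rot: [-3.141, -0.54, 1.753]
contact_force: [0.2, 3.1, -4.7]
grip_width: 55.7
finger_force: 30.0
```

```bash
cat >> s.py <<'E'
th=np.radians(30.9);t=np.array([np.cos(th),np.sin(th)]);nn=np.array([-t[1],t[0]])
c=(H@g)[[0,2]]-[110,115];F=(H@o['contact_force'])[[0,2]]+[0,3.2]
print('L,n',c@t,c@nn,'F along t,n (weight removed)',F@t,F@nn)
E
python3 s.py
```

```text
tcp s,hy,z [151.01   0.33 129.52] grasp [141.24   0.33 145.81] tilt deg 30.96628119840614 F(hanger) [ 3.04 -0.79 -4.65] w 55.65785829807964 29.996964633464813 t 14.45 tiltaxis [ 0. -1. -0.]
L,n 42.62912010074349 10.39315967808496 F along t,n (weight removed) 1.8633813242481367 -2.8082468656500126
```

Call:
{"fn": "step_arm", "kwargs": {"series": "1 0 0 0.006 0 -0.002 0;1 0.04 0 0.007 0 -0.003 0;1 0.08 0 0.008 0 -0.003 0;1 0.12 0 0.009 0 -0.003 0;1 0.12 0 0.009 0 -0.003 0;1 0.12 0 0.009 0 -0.003 0"}}

```text
time: 15.05
tool_pos: [501.9, -85.5, 134.0]
tcp_rot: [3.141, -0.521, 1.754]
contact_force: [0.8, 0.7, -3.8]
grip_width: 55.5
finger_force: 30.0
```

```bash
python3 s.py
```

```text
tcp s,hy,z [159.73   0.3  134.04] grasp [150.27   0.3  150.52] tilt deg 29.879713147280643 F(hanger) [ 0.56 -0.91 -3.78] w 55.508354006928755 29.996459484100342 t 15.05 tiltaxis [ 0. -1.  0.]
L,n 52.79974683513068 9.796406447928362 F along t,n (weight removed) 0.18007491843592532 -0.7822476878857243
```

Call:
{"fn": "step_arm", "kwargs": {"series": "1 0.04 0 0.001 0 0 0;1 0.08 0 0.001 0 0 0;1 0.1 0 0.001 0 0 0;1 0.1 0 0.001 0 0 0;1 0.1 0 0.001 0 0 0"}}

```text
time: 15.55
tool_pos: [500.6, -78.8, 137.9]
tcp_rot: [3.141, -0.521, 1.753]
contact_force: [1.8, 0.8, -4.3]
grip_width: 55.8
finger_force: 30.0
```

```bash
python3 s.py
```

```text
tcp s,hy,z [166.56   0.3  137.9 ] grasp [157.1    0.3  154.37] tilt deg 29.86719014129903 F(hanger) [ 0.43 -1.88 -4.31] w 55.79022256713817 29.995960593223572 t 15.55 tiltaxis [ 0. -1.  0.]
L,n 60.6360443064464 9.59718215883106 F along t,n (weight removed) -0.20318425300663878 -1.1777003920374043
```

Call:
{"fn": "step_arm", "kwargs": {"series": "1 0.04 0 0.002 0 0 0;1 0.08 0 0.003 0 0 0;1 0.12 0 0.004 0 0 0;1 0.12 0 0.004 0 0 0;1 0.12 0 0.004 0 0 0"}}

```text
time: 16.05
tool_pos: [499.1, -70.5, 142.4]
tcp_rot: [3.141, -0.521, 1.754]
contact_force: [0.6, 0.4, -3.4]
grip_width: 55.9
finger_force: 30.0
```

```bash
python3 s.py
```

```text
tcp s,hy,z [174.98   0.27 142.44] grasp [165.53   0.27 158.92] tilt deg 29.84617953747043 F(hanger) [ 0.3  -0.65 -3.41] w 55.85518351504281 29.99540090560913 t 16.05 tiltaxis [ 0. -1.  0.]
L,n 70.20333740265033 9.167707915100365 F along t,n (weight removed) 0.14629411636887163 -0.33043432716295257
```

Call:
{"fn": "step_arm", "kwargs": {"series": "1 0.04 0 0.001 0 0 0;1 0.08 0 0.002 0 0 0;1 0.12 0 0.002 0 0 0;1 0.16 0 0.002 0 0 0;1 0.2 0 0.002 0 0 0;1 0.2 0 0.002 0 0 0;1 0.2 0 0.002 0 0 0"}}

```text
time: 16.75
tool_pos: [496.6, -56.8, 150.2]
tcp_rot: [3.141, -0.521, 1.754]
contact_force: [-0.2, 0.1, -3.5]
grip_width: 55.3
finger_force: 30.0
```

```bash
python3 s.py
```

```text
tcp s,hy,z [188.91   0.3  150.18] grasp [179.46   0.3  166.66] tilt deg 29.847434923658295 F(hanger) [ 0.11  0.19 -3.48] w 55.332588775683774 29.995432198047638 t 16.75 tiltaxis [ 0. -1.  0.]
L,n 86.13104531298652 8.656651937527236 F along t,n (weight removed) -0.046535485598887025 -0.2966812859479635
```

The loop is past the barb, with force near weight only. Clearing outward, levelling, then heading for the receptacle.

Call:
{"fn": "step_arm", "kwargs": {"series": "1 0.15 0 0 0 0 0;1 0.3 0 0 0 0 0;1 0.45 0 0 0 0 0;1 0.6 0 0 0 0 0;1 0.6 0 0 0 0 0"}}

```text
time: 17.25
tool_pos: [488.9, -14.3, 175.2]
tcp_rot: [3.14, -0.521, 1.756]
contact_force: [0.1, -0.3, -3.1]
grip_width: 55.3
finger_force: 30.0
```

Call:
{"fn": "step_arm", "kwargs": {"series": "1 0.08 0 -0.06 0 -0.02 0;1 0.16 0 -0.12 0 -0.042 0;1 0.24 0 -0.18 0 -0.063 0;1 0.3 0 -0.2 0 -0.083 0;1 0.3 0 -0.2 0 -0.083 0;1 0.3 0 -0.2 0 -0.083 0;1 0.3 0 -0.2 0 -0.083 0"}}

```text
time: 17.95
tool_pos: [486.5, -3.8, 199.3]
tcp_rot: [-3.14, -0.002, 1.752]
contact_force: [0.5, -0.3, -3.7]
grip_width: 55.0
finger_force: 30.0
```

```bash
python3 s.py; python3 - <<'E'
from h import *
import pickle
np.set_printoptions(precision=2,suppress=True)
o=readout.get_obs();print(o['tool_pos'],o['tcp_rot'],o['joint_positions'])
p=cap('wrist');pickle.dump(p,open('w4.pkl','wb'));save(p,'w4.png',s=1.5)
for r in models.pinpoint(p,'socket_floor')[:2]: print(r['p'],r['position'],dep(p,r['position']),onz(p,r['position'],7))
E
```

```text
tcp s,hy,z [242.78   0.6  199.26] grasp [242.75   0.58 218.26] tilt deg 0.09230880346685032 F(hanger) [-0.42 -0.46 -3.68] w 54.99034635082394 29.997338354587555 t 17.95 tiltaxis [-0. -1. -0.]
L,n 166.9327691155395 20.43392875668907 F along t,n (weight removed) -0.607066789327099 -0.19762479785888137
[486.52  -3.83 199.26] [-3.14 -0.    1.75] [-0.17  0.3   1.67  0.    1.18 -0.35]
0.58 [301.2, 47.9] [506.5  135.28   6.58] [506.46 135.19   7.  ]
```

View pics/w4.png

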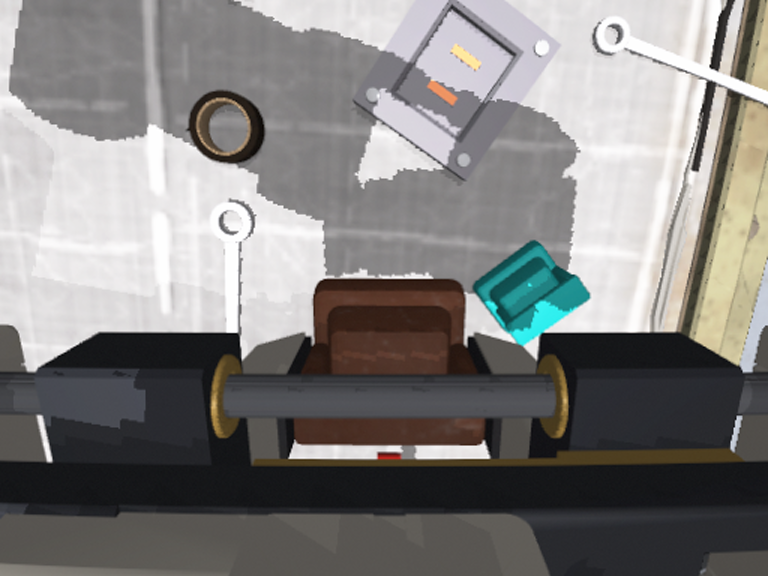

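The plug is held level and the receptacle is ahead at about (302,46) native, with the turquoise decoy to the right at (355,195). Fitting the receptacle pose.

```bash
cat > rec.py <<'E'
from h import *
def fit(p,tag,c0=(507,133)):
    h,w=p['depth'].shape;U,V=np.meshgrid(np.arange(w),np.arange(h))
    x=cv2.undistortPoints(np.stack([U,V],-1).reshape(-1,1,2).astype(np.float64),p['K'],np.array([p['k1'],0,0,0,0.]))[:,0]
    D=np.c_[x,np.ones(len(x))]@p['M'][:3,:3].T*p['depth'].reshape(-1,1)+p['M'][:3,3]
    near=np.hypot(D[:,0]-c0[0],D[:,1]-c0[1])<85
    for nm,lo,hi in(('top',14.5,21.5),('floor',4,11)):
        m=(near&(D[:,2]>lo)&(D[:,2]<hi)).reshape(h,w).astype(np.uint8)
        m=cv2.morphologyEx(m,cv2.MORPH_OPEN,np.ones((3,3)))
        n,l,s,c=cv2.connectedComponentsWithStats(m)
        k=1+np.argmax(s[1:,4]);q=D[(l==k).ravel()]
        r=cv2.minAreaRect(q[:,:2].astype(np.float32));print(tag,nm,len(q),'z',np.round(np.median(q[:,2]),1),np.round(r[0],1),np.round(r[1],1),round(r[2],1))
        if nm=='top':  # inner hole
            mm=(l==k).astype(np.uint8);cs,hi_=cv2.findContours(mm,cv2.RETR_CCOMP,cv2.CHAIN_APPROX_NONE)
            inner=[c for c,hh in zip(cs,hi_[0]) if hh[3]>=0]
            if inner:
                c=max(inner,key=cv2.contourArea)[:,0];zt=18
                P=np.array([onz(p,uv,zt) for uv in c.astype(float)]);r=cv2.minAreaRect(P[:,:2].astype(np.float32));print(tag,'hole@18',len(c),np.round(r[0],1),np.round(r[1],1),round(r[2],1))
E
python3 - <<'E'
from rec import *
import pickle
fit(pickle.load(open('w4.pkl','rb')),'w4'); p=cap('top');fit(p,'top')
E
```

```text
w4 top 6011 z 18.1 [508.2 133.9] [108.6  97. ] 66.5
w4 hole@18 217 [507.9 134.2] [69.4 57.2] 66.0
w4 floor 3516 z 7.3 [508.1 134.7] [66.1 54.9] 65.6
top top 100 z 18.3 [468.5 135.9] [50.4 20.1] 67.9
top floor 318 z 7.4 [509.1 132.5] [64.7 52.6] 65.6
```

```bash
python3 - <<'E'
from h import *
import pickle
np.set_printoptions(precision=1,suppress=True)
p=pickle.load(open('w4.pkl','rb'));M=np.array(p['mount'])
K=p['K']
for u in(225,240,256,272,285,295):
    L=[]
    for v in range(183,248,2):
        x=cv2.undistortPoints(np.array([[[u,v]]],float),K,np.array([p['k1'],0,0,0,0.]))[0,0]
        q=M[:3,:3]@(np.array([x[0],x[1],1])*p['depth'][v,u])+M[:3,3]
        L.append((v,*np.round(q,1).tolist()))
    print(u,[l for l in L if l[3]>-25 and l[3]<60])
# foot y extent
for v in(190,194,198):
    us=[]
    for u in range(195,330):
        x=cv2.undistortPoints(np.array([[[u,v]]],float),K,np.array([p['k1'],0,0,0,0.]))[0,0]
        q=M[:3,:3]@(np.array([x[0],x[1],1])*p['depth'][v,u])+M[:3,3]
        if 0<q[2]<45: us.append(q)
    us=np.array(us);print(v,us[0],us[-1])
E
```

```text
225 [(187, 23.4, -19.6, 26.9), (189, 23.1, -19.2, 23.0), (191, 22.8, -18.8, 19.5), (193, 22.2, -18.5, 16.9), (195, 21.0, -18.6, 17.2), (197, 20.1, -18.5, 16.0), (199, 19.0, -18.5, 15.7), (201, 18.0, -18.5, 15.0), (203, 16.7, -18.5, 15.5), (205, 16.4, -18.2, 12.2), (207, 16.1, -17.9, 9.5), (209, 15.6, -17.7, 7.4), (211, 15.2, -17.5, 5.0), (213, 14.8, -17.3, 2.7), (215, 14.6, -17.0, -0.2), (217, 13.9, -16.8, -1.4), (219, 13.4, -16.7, -3.2), (221, 13.1, -16.4, -5.5), (223, 12.1, -16.4, -5.8), (225, 11.2, -16.4, -6.3), (227, 10.0, -16.5, -6.0), (229, 9.0, -16.5, -6.3), (231, 8.0, -16.5, -6.4), (233, 6.8, -16.5, -6.2), (235, 5.7, -16.6, -6.3), (237, 4.3, -16.7, -5.6), (239, 3.5, -16.6, -6.4), (241, 2.0, -16.8, -5.3), (243, 1.3, -16.7, -6.4), (245, -0.2, -16.8, -5.7), (247, -1.0, -16.8, -6.3)]
240 [(187, 23.5, -10.4, 26.4), (189, 22.9, -10.3, 23.9), (191, 22.5, -10.1, 20.5), (193, 22.1, -9.9, 17.3), (195, 21.4, -9.8, 15.4), (197, 20.2, -9.8, 15.6), (199, 18.8, -9.9, 16.3), (201, 17.6, -9.9, 16.3), (203, 16.5, -9.9, 15.9), (205, 16.3, -9.7, 12.7), (207, 16.0, -9.6, 9.7), (209, 15.9, -9.4, 6
[... 2903 characters left out ...]
, 21.9, 15.9), (203, 16.5, 21.9, 16.0), (205, 15.9, 21.7, 14.0), (207, 15.7, 21.4, 10.6), (209, 15.2, 21.1, 8.4), (211, 14.7, 20.9, 6.5), (213, 14.9, 20.5, 2.4), (215, 14.6, 20.2, -0.3), (217, 13.6, 20.2, -0.6), (219, 13.4, 19.9, -3.1), (221, 12.8, 19.8, -4.4), (223, 11.8, 19.7, -4.9), (225, 11.1, 19.7, -5.9), (227, 10.2, 19.6, -6.4), (229, 9.1, 19.7, -6.5), (231, 7.6, 19.8, -5.3), (233, 6.7, 19.8, -5.9), (235, 5.4, 19.9, -5.6), (237, 4.6, 19.8, -6.3), (239, 3.4, 19.9, -6.1), (241, 1.7, 20.1, -4.7), (243, 1.1, 20.0, -5.9), (245, 0.2, 19.9, -6.6), (247, -1.2, 20.0, -6.0)]
190 [ 21.2 -28.4  28.2] [21.5 30.4 27.3]
194 [ 20.7 -27.8  20.4] [19.7 31.2 24.3]
198 [ 19.  -28.1  17.9] [19.1 30.8 17.5]
```

Call:
{"fn": "step_arm", "kwargs": {"series": "1 0.3 0.3 0 0 0 -0.04;1 0.6 0.6 0 0 0 -0.06;1 0.97 0.98 0 0 0 -0.08;1 0.97 0.98 0 0 0 -0.1;1 0.97 0.98 0 0 0 -0.12;1 0.97 0.98 0 0 0 -0.14;1 0.97 0.98 0 0 0 -0.154;1 0.97 0.98 0 0 0 -0.154;1 0.97 0.98 0 0 0 -0.154"}}

```text
time: 19.0
tool_pos: [549.8, 86.6, 199.4]
tcp_rot: [-3.141, -0.001, 2.717]
contact_force: [-0.8, -0.9, -3.5]
grip_width: 55.4
finger_force: 30.0
```

Call:
{"fn": "step_arm", "kwargs": {"series": "1 -0.25 0.16 0 0 0 0;1 -0.475 0.326 0 0 0 0;1 -0.475 0.326 0 0 0 0;1 -0.475 0.326 0 0 0 0;1 -0.475 0.326 0 0 0 0"}}

```text
time: 19.5
tool_pos: [594.3, 95.4, 199.5]
tcp_rot: [-3.141, -0.001, 2.72]
contact_force: [-0.4, 0.9, -2.8]
grip_width: 55.6
finger_force: 30.0
```

```bash
python3 - <<'E'
from rec import *
np.set_printoptions(precision=3,suppress=True)
o=readout.get_obs();print(o['tool_pos'],o['tcp_rot'],o['contact_force'],o['grip_width'])
for k in range(2):
    p=cap('wrist');fit(p,'w5')
save(p,'w5.png',s=1.5)
E
```

```text
[594.311  95.36  199.533] [-3.141 -0.001  2.72 ] [-0.36   0.86  -2.807] 55.56012417639586
w5 top 6478 z 18.1 [507.9 133.6] [108.7  95.7] 66.1
w5 hole@18 250 [508.8 136.5] [75.1 56.3] 65.9
w5 floor 3332 z 7.2 [507.9 134. ] [66.3 54.1] 66.1
w5 top 6453 z 18.1 [507.8 133.7] [108.5  96. ] 66.1
w5 hole@18 244 [506.9 134.2] [69.3 58.2] 65.8
w5 floor 3326 z 7.2 [507.9 134. ] [66.4 54.2] 66.1
```

Call:
{"fn": "step_arm", "kwargs": {"series": "1 0.3 -0.007 0 0 0 0;1 0.6 -0.014 0.3 0 0 0;1 0.8 -0.014 0.6 0 0 0;1 0.8 -0.014 0.75 0 0 0;1 0.8 -0.014 0.75 0 0 0"}}

```text
time: 20.1
tool_pos: [535.5, 120.5, 138.8]
tcp_rot: [-3.14, -0.001, 2.721]
contact_force: [0.3, -0.6, -3.0]
grip_width: 55.6
finger_force: 30.0
```

Call:
{"fn": "step_arm", "kwargs": {"series": "1 0.2 0 0 0 0 0;1 0.394 0 0 0 0 0;1 0.394 0 0.3 0 0 0;1 0.394 0 0.6 0 0 0;1 0.394 0 0.92 0 0 0;1 0.394 0 0.92 0 0 0;1 0.394 0 0.92 0 0 0;1 0.394 0 0.92 0 0 0"}}

```text
time: 20.9
tool_pos: [509.1, 133.5, 67.9]
tcp_rot: [3.14, 0.003, 2.721]
contact_force: [0.2, -0.1, -3.7]
grip_width: 55.5
finger_force: 30.0
```

```bash
python3 - <<'E'
from rec import *
np.set_printoptions(precision=3,suppress=True)
o=readout.get_obs();print(o['tool_pos'],o['tcp_rot'],o['contact_force'],o['grip_width'])
Rt=R.from_euler('xyz',o['tcp_rot']).as_matrix()
print('socket in tool',(np.array([507.9,133.8,7])-o['tool_pos'])@Rt)
p=cap('wrist');save(p,'w6.png',s=1.5)
E
```

```text
[509.112 133.476  67.944] [3.14  0.003 2.721] [ 0.201 -0.105 -3.716] 55.5359220726657
socket in tool [ 1.445 -0.279 60.939]
```

View pics/w6.png

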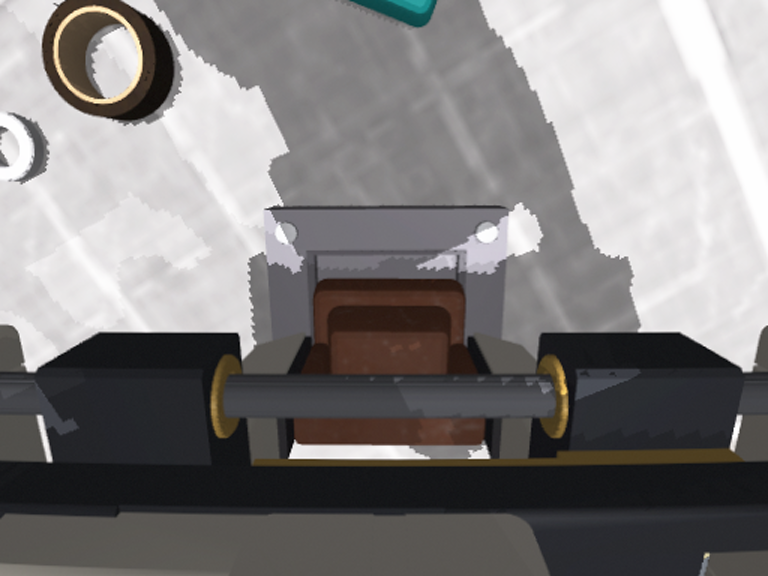

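```bash
python3 - <<'E'
from rec import *
np.set_printoptions(precision=1,suppress=True)
o=readout.get_obs();print(o['tool_pos'])
p=cap('wrist');M=np.array(p['mount']);p['M']=M
def q(u,v): return dep(p,(u,v))
for u in(230,259,288): print(u,[tuple(np.round(q(u,v)[[0,2]],1).tolist()) for v in range(134,200,2)])
for v in(146,154,160): 
    us=[u for u in range(150,370) if abs(q(u,v)[2]-50)<4];print(v,q(us[0],v),q(us[-1],v),(q(us[0],v)+q(us[-1],v))/2)
for v in(190,194,198):
    us=[u for u in range(195,330) if 5<q(u,v)[2]<32];print(v,q(us[0],v),q(us[-1],v))
for v in (170,174):print(v,[(u,round(q(u,v)[1],1),round(q(u,v)[2],1)) for u in range(196,325,2) if u<216 or u>300])
E
```

```text
[508.9 133.5  67.9]
230 [(51.3, 67.9), (49.9, 68.7), (49.1, 61.0), (48.8, 48.5), (47.5, 48.8), (46.1, 49.5), (44.8, 48.8), (43.4, 49.5), (42.1, 49.5), (40.7, 50.4), (39.6, 48.8), (38.1, 49.8), (37.0, 48.1), (35.7, 47.7), (34.0, 50.3), (32.6, 50.5), (31.4, 49.5), (29.8, 50.9), (28.2, 52.1), (25.0, 61.7), (23.7, 61.2), (22.3, 60.9), (21.1, 59.8), (19.5, 60.3), (18.0, 60.6), (16.4, 60.9), (22.5, 28.9), (22.2, 24.9), (21.9, 21.2), (21.5, 17.9), (20.7, 16.5), (19.5, 16.5), (18.4, 16.2)]
259 [(51.4, 67.2), (49.9, 67.5), (49.1, 60.4), (48.6, 50.0), (47.4, 49.0), (46.0, 49.8), (44.9, 48.0), (43.5, 49.0), (42.1, 49.5), (40.9, 48.7), (39.4, 49.7), (38.0, 50.4), (36.8, 49.4), (35.4, 49.8), (34.2, 49.0), (32.7, 49.9), (31.4, 49.6), (29.9, 50.3), (28.2, 52.4), (25.4, 60.0), (23.8, 60.7), (22.4, 60.5), (20.9, 60.6), (19.5, 60.2), (17.8, 61.5), (16.4, 61.0), (22.4, 29.5), (22.4, 24.4), (21.9, 21.2), (21.5, 17.9), (20.6, 16.9), (19.6, 16.2), (18.7, 15.1)]
288 [(51.3, 68.6), (49.8, 69.9), (49.3, 58.6), (48.7, 49.6), (47.3, 50.1), (46.0, 50.7), (44.7, 49.9), (43.4, 49.6), (42.2, 49.1), (40.9, 48.8), (
[... 1839 characters left out ...]
(50.6)), (208, np.float64(-33.9), np.float64(50.7)), (210, np.float64(-33.1), np.float64(54.4)), (212, np.float64(-32.7), np.float64(61.0)), (214, np.float64(-31.2), np.float64(60.4)), (302, np.float64(31.3), np.float64(61.0)), (304, np.float64(32.8), np.float64(61.0)), (306, np.float64(33.0), np.float64(53.5)), (308, np.float64(34.1), np.float64(51.5)), (310, np.float64(35.2), np.float64(50.1)), (312, np.float64(36.5), np.float64(49.6)), (314, np.float64(38.0), np.float64(50.5)), (316, np.float64(39.4), np.float64(50.7)), (318, np.float64(40.7), np.float64(50.1)), (320, np.float64(42.0), np.float64(50.0)), (322, np.float64(43.2), np.float64(49.2)), (324, np.float64(44.5), np.float64(49.2))]
```

Receptacle centre in the tool frame is about (0.8,−0.3) and the plug centre about (−1,+1), so I'll shift by (+1.6,−1.2) mm and lower to the mouth.

Call:
{"fn": "step_arm", "kwargs": {"series": "1 0.02 -0.015 0 0 0 0;1 0.02 -0.015 0.1 0 0 0;1 0.02 -0.015 0.2 0 0 0;1 0.02 -0.015 0.24 0 0 0;1 0.02 -0.015 0.24 0 0 0;1 0.02 -0.015 0.24 0 0 0"}}

```text
time: 21.6
tool_pos: [505.4, 133.0, 46.7]
tcp_rot: [-3.141, 0.0, 2.721]
contact_force: [0.4, 0.5, -3.9]
grip_width: 55.7
finger_force: 30.0
```

Call:
{"fn": "step_arm", "kwargs": {"series": "1 0 0 0.012 0 0 0;1 0 0 0.025 0 0 0;1 0 0 0.025 0 0 0;1 0 0 0.025 0 0 0"}}

```text
time: 22.0
tool_pos: [505.5, 133.0, 45.1]
tcp_rot: [-3.141, 0.0, 2.721]
contact_force: [0.3, 0.5, -3.0]
grip_width: 55.4
finger_force: 30.0
```

Call:
{"fn": "step_arm", "kwargs": {"series": "1 0 0 0.012 0 0 0;1 0 0 0.025 0 0 0;1 0 0 0.025 0 0 0;1 0 0 0.025 0 0 0"}}

```text
time: 22.4
tool_pos: [505.4, 133.1, 42.9]
tcp_rot: [-3.141, 0.0, 2.721]
contact_force: [0.9, 0.5, -2.5]
grip_width: 55.5
finger_force: 30.0
```

Call:
{"fn": "step_arm", "kwargs": {"series": "1 0 0 0.012 0 0 0;1 0 0 0.025 0 0 0;1 0 0 0.025 0 0 0;1 0 0 0.025 0 0 0"}}

```text
time: 22.8
tool_pos: [505.4, 133.1, 40.9]
tcp_rot: [-3.141, 0.0, 2.721]
contact_force: [0.0, 0.6, -3.4]
grip_width: 55.4
finger_force: 30.0
```

Call:
{"fn": "step_arm", "kwargs": {"series": "1 0 0 0.012 0 0 0;1 0 0 0.012 0 0 0;1 0 0 0.012 0 0 0"}}

```text
time: 23.1
tool_pos: [505.4, 133.0, 40.0]
tcp_rot: [-3.141, 0.0, 2.721]
contact_force: [-0.0, 0.6, -3.1]
grip_width: 55.4
finger_force: 30.0
```

Call:
{"fn": "step_arm", "kwargs": {"series": "1 0 0 0.01 0 0 0;1 0 0 0.01 0 0 0;1 0 0 0.01 0 0 0"}}

```text
time: 23.4
tool_pos: [505.4, 133.1, 39.2]
tcp_rot: [-3.141, 0.0, 2.721]
contact_force: [0.1, -0.4, -2.5]
grip_width: 55.3
finger_force: 30.0
```

Call:
{"fn": "step_arm", "kwargs": {"series": "1 0 0 0.008 0 0 0;1 0 0 0.008 0 0 0;1 0 0 0.008 0 0 0"}}

```text
time: 23.7
tool_pos: [505.8, 132.9, 39.0]
tcp_rot: [-3.141, 0.001, 2.721]
contact_force: [0.5, -2.7, 1.9]
grip_width: 55.1
finger_force: 30.0
```

Call:
{"fn": "step_arm", "kwargs": {"series": "1 0 0 0.005 0 0 0;1 0 0 0.005 0 0 0;1 0 0 0.005 0 0 0"}}

```text
time: 24.0
tool_pos: [505.9, 132.9, 38.9]
tcp_rot: [-3.142, 0.002, 2.721]
contact_force: [-1.4, -2.7, 7.4]
grip_width: 55.4
finger_force: 30.0
```

```bash
python3 - <<'E'
from rec import *
np.set_printoptions(precision=1,suppress=True)
o=readout.get_obs();print(o['tool_pos'],o['contact_force'],o['moment'])
p=cap('wrist');p['M']=np.array(p['mount'])
for u in(230,259,288): print(u,[tuple(np.round(dep(p,(u,v))[[0,2]],1).tolist()) for v in range(164,226,3)])
E
```

```text
[505.9 132.9  38.9] [-1.4 -2.7  7.4] [-0.4  0.1 -0. ]
230 [(37.3, 21.6), (35.7, 20.7), (33.8, 21.3), (32.3, 20.0), (30.1, 22.3), (28.7, 20.4), (26.1, 24.0), (23.3, 28.0), (22.6, 23.3), (22.1, 18.1), (20.7, 16.3), (19.1, 15.7), (66.6, -158.2), (15.9, 14.5), (15.1, 11.1), (15.1, 5.7), (14.3, 2.6), (13.6, -0.4), (12.8, -2.8), (12.2, -5.7), (10.3, -5.1)]
259 [(37.7, 19.2), (35.9, 19.6), (33.8, 21.6), (32.2, 20.6), (30.5, 20.5), (28.8, 19.8), (26.2, 23.5), (22.7, 30.7), (22.5, 23.9), (22.2, 17.6), (20.9, 15.9), (19.5, 14.3), (17.5, 15.0), (15.9, 14.6), (15.3, 10.4), (14.6, 7.2), (13.9, 3.9), (13.5, -0.1), (13.1, -3.8), (12.5, -6.5), (10.6, -6.0)]
288 [(37.4, 20.8), (35.8, 20.5), (34.0, 20.6), (32.2, 20.8), (30.5, 20.2), (28.7, 20.4), (26.3, 23.3), (22.9, 29.9), (22.6, 23.3), (21.9, 18.8), (20.8, 16.3), (19.0, 16.2), (17.6, 14.7), (16.1, 13.9), (15.5, 9.7), (14.7, 6.9), (14.1, 3.2), (13.7, -0.6), (13.3, -4.3), (12.2, -5.8), (10.4, -5.2)]
```

Foot top stands 5 mm above the rim, as it should when fully home, with contact at z 39 as predicted. Releasing and rising.

Call:
{"fn": "step_arm", "kwargs": {"series": "1 0 0 -0.009 0 0 0;1 0 0 -0.009 0 0 0;-1 0 0 -0.009 0 0 0;-1 0 0 -0.009 0 0 0;-1 0 0 -0.009 0 0 0;-1 0 0 -0.009 0 0 0;-1 0 0 -0.009 0 0 0;-1 0 0 -0.009 0 0 0;-1 0 0 -0.009 0 0 0;-1 0 0 -0.009 0 0 0"}}

```text
time: 25.05
tool_pos: [505.5, 133.0, 38.9]
tcp_rot: [-3.141, 0.0, 2.721]
contact_force: [0.1, -0.3, -0.9]
grip_width: 91.5
finger_force: 0.0
```

Call:
{"fn": "step_arm", "kwargs": {"series": "-1 0 0 -0.2 0 0 0;-1 0 0 -0.4 0 0 0;-1 0 0 -0.7 0 0 0;-1 0 0 -1 0 0 0;-1 0 0 -1 0 0 0"}}

```text
time: 25.55
tool_pos: [507.4, 133.4, 121.9]
tcp_rot: [3.139, 0.006, 2.721]
contact_force: [-0.1, 0.1, 0.1]
grip_width: 91.6
finger_force: 0.0
```

Call:
{"fn": "step_arm", "kwargs": {"series": "-1 -0.5 0 -0.5 0 0 0;-1 -1 0 -1 0 0 0;-1 -1 0 -1 0 0 0;-1 -1 0 -1 0 0 0;-1 -1 0 -1 0 0 0"}}

```text
time: 26.05
tool_pos: [577.3, 100.6, 197.2]
tcp_rot: [-3.14, -0.002, 2.721]
contact_force: [0.3, -0.1, -0.6]
grip_width: 91.7
finger_force: 0.0
```

```bash
python3 - <<'E'
from rec import *
np.set_printoptions(precision=1,suppress=True)
o=readout.get_obs();print(o['time'],o['tool_pos'],o['contact_force'],o['grip_width'])
p=cap('wrist');save(p,'w7.png',s=1.5)
for v in range(20,180,4):
    u=int(proj(p,[[507.9,133.8,70]])[0,0]); q=dep(p,(u,v))
    if np.hypot(*(q[:2]-[507.9,133.8]))<35: print(v,q,end=';')
E
```

```text
26.05 [577.3 100.6 197.2] [ 0.3 -0.1 -0.6] 91.72710547732869
68 [477.1 147.   19.1];72 [480.3 145.5  16.2];76 [482.9 144.4   6.5];80 [488.1 142.1  23.3];84 [492.3 140.2  32. ];88 [498.6 137.3  75.8];92 [501.7 135.9  77. ];96 [504.7 134.6  76.6];100 [507.7 133.2  76.3];104 [510.8 131.8  79.4];108 [513.8 130.5  77.7];112 [516.8 129.1  75.6];116 [520.2 127.7  44. ];120 [524.  126.   26.7];124 [527.9 124.3  21.8];128 [532.2 122.4   8.8];132 [535.6 120.9  18.4];136 [539.5 119.1  17.1];
```

View pics/w7.png

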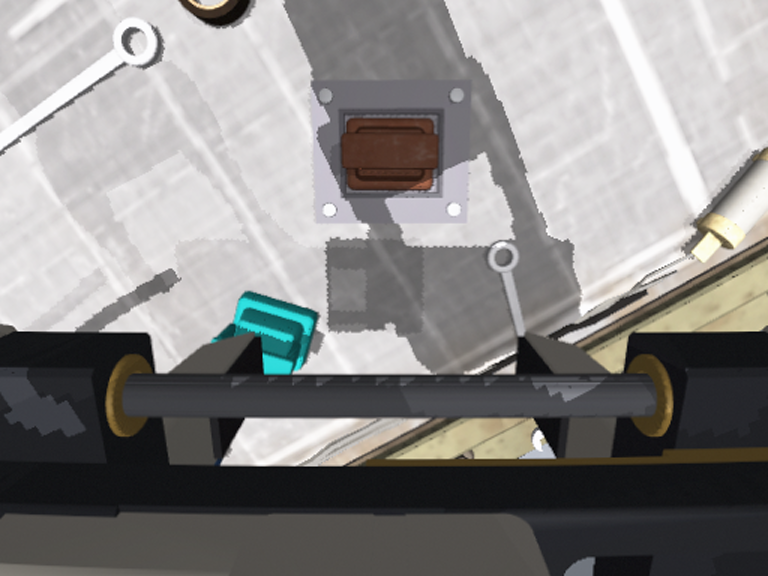

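The plug stands upright in the pocket at about (260,102) native. Its top is at z ≈ 76.5, against 77 expected when seated, and the gripper is clear.

```bash
python3 -c "
from plant import order;print(order.close_job())"
```

```text
the job is handed in; nothing more can be done
None
```

The orange plug is off the hook and upright in the grey receptacle, fully home and released. Contact force on the hook read about 4 N at most, the other things were not touched, and the job was handed in at about 26 s.

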